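# Tip the shoe brush over on to its wooden back

## Robot

A 6-joint arm with a two-finger parallel gripper is mounted at the origin on a cart in front of the work surface, level with it; the furniture and walls round the work are solid. World frame = base frame: x ahead of the robot, y to its left, z up, the work surface at z = 0. Lengths are in m, angles in rad, forces in N, time in s.
With the tool pointing down it reaches from about 0.25 to 0.8 m from the base axis. Payload 8.5 kg.
Tool frame: the origin (TCP) lies on the centre line of the jaws, within the pads' length; the fingertips stand 8 mm ahead of it and the grasp point (between the pads) lies 11 mm behind it (robot.tcp_to_tips is the distance from the TCP to the fingertips, in m); z points along the fingers, y is the line along which they close (so a half turn about z gives the same grasp; the last joint's range is limited). The gripper opens to 85 mm and grips with 20 to 120 N. Pads are 22 mm wide; open, the fingers measure 114 mm over their backs; the gripper's body (76 mm by 85 mm) begins 54 mm behind the grasp point. The pads swing forward as they close: fully open they stand 13 mm farther back than shut.
Start: joints at [1.329, 0.238, -0.013, 1.319, 0, 1.571], TCP at [0.126, 0.51, 0.239] pointing down, gripper open.
Joint ranges: [-2.66, 2.66], [-1.03, 1.9], [-1.14, 1.46], [-1.82, 2.27], [-1.45, 1.34], [-3.14, 3.14]. Speed limits (rad/s): [2.22, 2.22, 2.79, 3.14, 3.14, 3.14].

## Interface

Orientations are given as a unit quaternion [x, y, z, w].
In Python, from plant import observe, capture, robot gives the robot as it stands.
- The arm moves only by the tool play_rows, never from a script. Its argument "increments" is a list of rows, each an object of numbers: "grip": the opening, from -1 (shut) to 1 (fully open); "x", "y", "z": the shift along the tool's x, y, z in mm; "wx", "wy", "wz": the turn, a rotation vector about the tool's x, y, z in rad. In form: [{"grip": .., "x": .., "y": .., "z": .., "wx": .., "wy": .., "wz": ..}, ...]. A call has 1 to 5 rows; each row shifts and turns the commanded pose from where the row before left it, along the tool's axes as they then stand; what a row does not reach is not made up. A row lasts 1/10 s, in which the tool goes at most 50 mm and 8.59 degrees, less where a joint would pass 70% of its speed; a pose out of reach is approached as far as the arm can. A call is refused whole if a number of a shift passes 50 or a number of a turn 0.15, either way. A call with a gripper value outside its range is refused whole. The fingers move at their own pace and stop on an object; the grip force is fixed at half the most. Time passes only in rows, so rows that do not move let the fingers close. It gives the time, the measured TCP pose, the force, the opening and the grip force at its end, in the units of the state.
- observe(): the state, without advancing time (a new reading comes with each control period).
- capture(name): name is "side" or "top" or "wrist"; returns a dict with "frame" (420x560x3 uint8, red, green, blue), "depth" (420x560 float32, m along the optical axis (not along the pixel's ray), 0 where there is no reading), "vfov" (degrees; the focal length in pixels is half the picture's height over the tangent of half this angle, whatever the lens; pixels are square), "cx", "cy" (the principal point, pixels), "R" (3x3) and "t" (3): a world point X has camera coordinates R X + t. Camera axes: x right, y down, z forward; pixel columns grow to the right and rows downward; lengths in m; the calibration is good to about 2 mm. A picture is of the moment at which its call begins.
- robot.hand_in(): hands the job in; it is judged then, once.
The state is a dict: "clock": time; "qpos": joint angles; "joint_vel": joint speeds; "effort": joint torques, N m; "tcp_pos": TCP position; "orientation": TCP orientation; "force": force on the tool from outside, world axes, zero at the start; "moment": the same for the moment, N m; "grip_width": opening from 0.0 (shut) to 1.0 (fully open); "gripper_force": force on a finger pad.
Only numpy, scipy, OpenCV 4.12 (cv2) and the standard library are available. Lean on these libraries where they do the work, as an engineer would, in place of code of your own. Each camera call takes 0.05 s, during which the arm holds its last target. There are 200 camera calls.

## Task

The large shoe brush has been left lying on its side, which splays its bristles. With the fingertips, gently push it over where it lies so that it rests flat on its wooden back with the bristles straight up, as the little welt brush does. Do not grip it, lift it or shove it away, and leave the welt brush, bottle, tin and wax where they are.

Things in the scene. Friction and masses are not known exactly. Their poses are not given: they have to be found in the camera images.
- brush: Shoe brush, 160 mm long (y axis), 50 wide (x), 36 thick (z), about 0.16 kg: beech back (z = 20 to 36 mm, top flat) over dark bristles (z = 0.5 to 20 mm, a stiff block 43 mm wide, 149 long). Origin: centre of the bristle ends; z points from bristles to wooden back. Starts on one long side, facing any way: z nearly level (7 degrees upward), origin 22 mm and top 48 mm above the bench.
- brush_mid (a point): Middle of the brush, 18 mm along z from its origin. Pushed with 1 to 3 N at the upper long edge of the bristle ends (43 mm high, overhanging 3 mm), from the bristles towards the back, it rolls over the lower edge of its back (39 mm ahead, 41 mm lower) and falls on to the back after 30 to 40 mm of push. There z points straight down, the origin 36 mm high and about 65 mm farther on.
- brush_back (a point): Centre of the flat top of the brush's wooden back, 36 mm along z from its origin. The brush's upper bristle edge rises about 15 mm as it rolls over: fingers that rise with it tip it easily; fingers that move dead level drag the edge down, so that the brush may slide along or jam.
- welt_brush: A small welt brush, 30x110x36 mm, already lying on its wooden back with the bristles up (z down), on the right by the front of the clear bin; origin at the centre of the bristle ends. To be left alone.
- polish_tin: A flat round polish tin, 77 mm across, 25 mm high, at the left beyond the brush; origin under its centre. To be left alone.
- bottle: A small white bottle with a cap, 48 mm across, 110 mm high, upright beyond the brush, between the black jack and the clear bin; origin under its centre. To be left alone.
- wax_puck: A round cake of yellow beeswax, 42 mm across, 13 mm high, at the left beyond the brush; origin under its centre. To be left alone.

How it is judged:
By the outcome, as a careful person would: the job done as asked, in the order asked, and still so for the second after the job is handed in, with the robot touching nothing.
It also fails if it takes over 32 s, if anything falls off the work surface, if the arm or the gripper's body presses on something with over 40 N, if the wrist force passes 120 N, or if a joint passes its speed limit or range.

## Working session

There is one attempt and no reset: what is moved stays moved. The work goes in short steps, Python scripts to look and compute and a tool call to move; the robot and the scene stay as the last step left them, time stands still between calls to the robot, and variables do not carry over. Pictures are saved under pics/ and viewed, at most 10 in all, crops included, and the job is handed in when it is done.

Besides the shell and the picture viewer there is one more tool, called after "Call:" by a JSON object that holds its "name" and its "arguments". play_rows: Moves the arm, as the interface text tells. Its arguments: {"type":"object","properties":{"increments":{"type":"array"}},"required":["increments"]}

```bash
mkdir -p pics
cat > h.py <<'E'
import numpy as np,cv2
from plant import observe,capture,robot
def cloud(c):
    h,w=c["depth"].shape; f=h/2/np.tan(np.radians(c["vfov"])/2)
    u,v=np.meshgrid(np.arange(w),np.arange(h)); d=c["depth"]
    P=np.stack([(u-c["cx"])/f*d,(v-c["cy"])/f*d,d],-1)
    return (P-c["t"])@c["R"]
E
python3 - <<'E'
from h import *
for n in("top","side"):
    c=capture(n); cv2.imwrite(f"pics/{n}1.png",c["frame"][...,::-1]); np.savez(f"{n}1.npz",P=cloud(c),F=c["frame"],d=c["depth"])
s=observe(); print(s["clock"],s["tcp_pos"],s["orientation"],s["force"],robot.tcp_to_tips)
E
```

```text
0.1 [0.12562303 0.50939139 0.23870939] [ 1.20595323e-01  9.92701529e-01 -6.59371850e-04 -8.25792792e-05] [-0.52150407 -0.94849144  0.23055308] 0.008
```

View pics/top1.png

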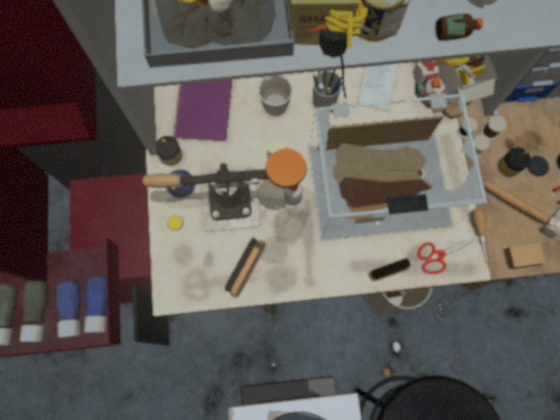

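View pics/side1.png

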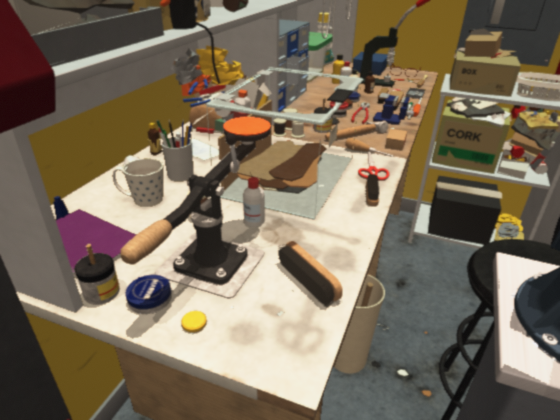

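The top view shows the brush around (244,267), tilted; the wax is at (175,222), the jack base at (230,205), the bottle at (293,192) and the welt brush at (390,269). The side view shows the bristles facing the lower left, with the wood on the right. Next I'll measure.

Run:
```python
from h import *
z=np.load("top1.npz");P=z["P"];F=z["F"]
print(np.round(P[267,244],3),np.round(P[222,175],3),np.round(P[269,390],3),np.round(P[300,170],3),np.round(P[300,400],3),np.round(P[205,220],3),np.round(P[192,293],3))
sub=np.s_[225:310,205:285]
p=P[sub].reshape(-1,3);f=F[sub].reshape(-1,3).astype(int)
m=(p[:,2]>.03)&(p[:,2]<.06); p=p[m];f=f[m]
c=p[:,:2].mean(0);r=cv2.minAreaRect(p[:,:2].astype(np.float32));print(m.sum(),r,np.round(cv2.boxPoints(r),3))
wood=f[:,0]>120
print("wood",p[wood].mean(0),wood.sum(),"dark",p[~wood].mean(0))
u=np.linalg.svd(p[:,:2]-c)[2];print(u)
n=u[1]*np.sign(((p[wood].mean(0)-p[~wood].mean(0))[:2])@u[1]);print("push dir",n,np.degrees(np.arctan2(n[1],n[0])))
q=(p[:,:2]-c)@n
for a in np.arange(-.03,.031,.005):
    k=(q>=a)&(q<a+.005)
    if k.any():print(round(a,3),k.sum(),p[k,2].mean().round(4),f[k].mean(0).round())
cv2.imwrite("pics/z.png",cv2.resize(F[200:310,130:330][...,::-1],None,fx=4,fy=4))
c=capture("wrist");cv2.imwrite("pics/w.png",c["frame"][...,::-1])
```

```text
[0.482 0.086 0.046] [0.626 0.257 0.013] [ 0.439 -0.281  0.036] [ 0.425  0.284 -0.002] [ 0.43  -0.495 -0.811] [0.66  0.135 0.015] [ 0.652 -0.057  0.087]
888 ((0.48899269104003906, 0.08740857988595963), (0.038101185113191605, 0.15707087516784668), 56.453250885009766) [[0.413 0.115]
 [0.544 0.028]
 [0.565 0.06 ]
 [0.434 0.147]]
wood [0.48125865 0.08479548 0.04645758] 420 dark [0.49278486 0.08890438 0.04316857]
[[-0.83112092  0.55609173]
 [-0.55609173 -0.83112092]]
push dir [-0.55609173 -0.83112092] -123.78594364777922
-0.025 1 0.0429 [165. 164. 148.]
-0.02 103 0.0423 [126. 123. 110.]
-0.015 112 0.043 [72. 68. 60.]
-0.01 114 0.0436 [62. 59. 51.]
-0.005 106 0.0439 [78. 68. 56.]
0.0 108 0.0479 [131. 107.  79.]
0.005 120 0.0483 [158. 129.  93.]
0.01 133 0.0475 [154. 125.  90.]
0.015 91 0.0394 [122.  98.  71.]
```

View pics/z.png

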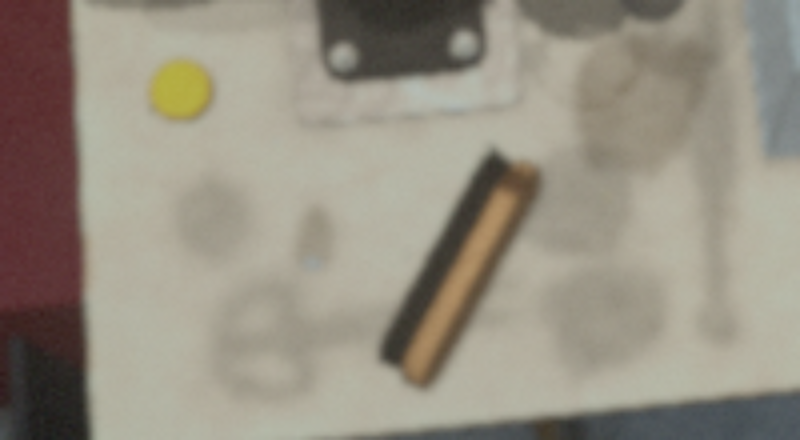

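The crop confirms the bristles face away-left and the wood faces near-right. So I push along about (-0.56,-0.83), with both open fingers spread along the brush. First I'll check for tall obstacles and the bench edge.

Run:
```python
from h import *
for n in("top","side"):
    z=np.load(n+"1.npz");P=z["P"].reshape(-1,3);P=P[z["d"].ravel()>0]
    g={}
    for x,y,h in P:
        if 0<x<.75 and -.35<y<.6 and h>-.03: k=(int(x//.05),int(y//.05)); g[k]=max(g.get(k,-9),h)
    print(n,"cols y -.35..",)
    for i in range(0,15): print(round(i*.05,2),[int(100*g[(i,j)]) if (i,j) in g else '.' for j in range(-7,12)])
    for yy in(.0,.05,.1,.15): 
        k=(abs(P[:,1]-yy)<.005)&(abs(P[:,2])<.01); print(yy,P[k,0].min().round(3),end=' ')
    print()
```

```text
top cols y -.35..
0.0 ['.', '.', '.', '.', '.', '.', '.', '.', '.', '.', '.', '.', '.', '.', '.', '.', '.', '.', '.']
0.05 ['.', '.', '.', 0, 0, 0, '.', '.', '.', '.', '.', '.', '.', '.', '.', '.', '.', '.', '.']
0.1 ['.', '.', '.', 0, 0, 1, 2, 1, 0, 0, 0, '.', '.', '.', '.', '.', '.', '.', '.']
0.15 ['.', '.', '.', 0, 0, 0, 0, 0, 0, 0, 0, '.', '.', '.', '.', '.', '.', '.', '.']
0.2 ['.', '.', '.', '.', '.', '.', '.', '.', '.', '.', '.', '.', '.', '.', '.', '.', '.', '.', '.']
0.25 ['.', '.', '.', '.', '.', '.', '.', '.', '.', '.', '.', '.', '.', '.', '.', '.', '.', '.', '.']
0.3 ['.', '.', '.', '.', '.', '.', '.', '.', '.', '.', '.', '.', '.', '.', '.', '.', '.', '.', '.']
0.35 [0, 0, 0, 0, 0, 0, 0, 0, 0, 0, 0, 0, 0, 0, '.', '.', '.', '.', '.']
0.4 [4, 4, 4, 0, 0, 0, 0, 0, 5, 5, 0, 0, 0, 0, '.', '.', '.', '.', '.']
0.45 [4, 4, 0, 0, 0, 0, 0, 0, 5, 5, 0, 0, 0, 0, '.', '.', '.', '.', '.']
0.5 [24, 24, 24, 24, 24, 0, 0, 5, 5, 0, 0, 0, 0, 0, '.', '.', '.', '.', '.']
0.55 [24, 24, 24, 24, 24, 0, 0, 4, 4, 1, 0, 0, 0, 0, '.', '.', '.', '.', '.']
0.6 [6, 6, 6, 6, 24, 24, 24, 24, 26, 18, 3, 
[... 854 characters left out ...]
 '.', '.', '.', '.', '.', '.', '.', '.', '.', '.']
0.35 [0, 0, 0, 0, 0, 0, 0, 0, 0, 0, 0, 0, 0, 0, '.', '.', '.', '.', '.']
0.4 [3, 3, 3, 0, 0, 0, 0, 0, 4, 5, 0, 0, 0, 0, '.', '.', '.', '.', '.']
0.45 [3, 3, 0, 0, 0, 0, 0, 0, 5, 5, 0, 0, 0, 0, '.', '.', '.', '.', '.']
0.5 [24, 24, 24, 23, 23, 0, 0, 5, 5, 4, 0, 0, 0, 0, '.', '.', '.', '.', '.']
0.55 [24, 24, 24, 23, 23, 0, 0, 0, 4, 0, 0, 0, 0, 0, '.', '.', '.', '.', '.']
0.6 [6, 6, 6, 6, 23, 24, 24, 24, 26, 18, 3, 1, 1, 0, '.', '.', '.', '.', '.']
0.65 [6, 6, 6, 6, 23, 24, 24, 24, 26, 19, 17, 17, 17, 43, 44, 43, '.', '.', '.']
0.7 [5, 5, 5, 5, 23, 24, 24, 0, 2, 19, 3, 16, 16, 49, 49, 41, '.', '.', '.']
0.0 0.123 0.05 0.11 0.1 0.064 0.15 0.068
```

Call:
{"name": "play_rows", "arguments": {"increments": [{"grip":1,"x":-34,"y":-19},{"grip":1,"x":-34,"y":-19},{"grip":1,"x":-34,"y":-19},{"grip":1,"x":-34,"y":-19},{"grip":1,"x":-34,"y":-19}]}}

```text
invalid input at $.increments[0]: expected keys grip, x, y, z, wx, wy, wz
```

Call:
{"name": "play_rows", "arguments": {"increments": [{"grip":1,"x":-34,"y":-19},{"grip":1,"x":-34,"y":-19},{"grip":1,"x":-34,"y":-19},{"grip":1,"x":-34,"y":-19},{"grip":1,"x":-34,"y":-19}]}}

```text
invalid input at $.increments[0]: expected keys grip, x, y, z, wx, wy, wz
```

Call:
{"name": "play_rows", "arguments": {"increments": [{"grip":1,"x":-34,"y":-19},{"grip":1,"x":-34,"y":-19},{"grip":1,"x":-34,"y":-19},{"grip":1,"x":-30,"y":-16},{"grip":1}]}}

```text
invalid input at $.increments[0]: expected keys grip, x, y, z, wx, wy, wz
```

Call:
{"name": "play_rows", "arguments": {"increments": [{"grip":1,"wz":-0.122},{"grip":1,"wz":-0.122},{"grip":1,"wz":-0.122},{"grip":1,"wz":-0.122},{"grip":1,"wz":-0.122}]}}

```text
invalid input at $.increments[0]: expected keys grip, x, y, z, wx, wy, wz
```

Call:
{"name": "play_rows", "arguments": {"increments": [{"grip":1,"wz":-0.122},{"grip":1,"wz":-0.122},{"grip":1,"wz":-0.122},{"grip":1,"wz":-0.122},{"grip":1,"wz":-0.122}]}}

```text
invalid input at $.increments[0]: expected keys grip, x, y, z, wx, wy, wz
```

```bash
cat >> h.py <<'E'
from scipy.spatial.transform import Rotation as Ro
C=np.array([.4875,.0872]);N=np.array([-.556,-.831]);A=np.array([-.831,.556])
def st():
    s=observe();R=Ro.from_quat(s["orientation"]).as_matrix();p=np.array(s["tcp_pos"])
    print(s["clock"],p.round(4),"q",((p[:2]-C)@N).round(4),"a",((p[:2]-C)@A).round(4),"yaw err deg",np.degrees(np.arctan2(R[:2,0]@A,R[:2,0]@N)).round(2),"z",R[:,2].round(3),"F",np.round(s["force"],2),np.round(s["qpos"],2))
E
python3 - <<'E'
from h import *
st()
c=capture("wrist");cv2.imwrite("pics/w2.png",c["frame"][...,::-1])
E
```

```text
0.15 [0.1257 0.5094 0.2388] q -0.1497 a 0.5355 yaw err deg 70.07 z [-0.    -0.001 -1.   ] F [-0.13 -0.02 -0.67] [ 1.33  0.24 -0.01  1.32 -0.    1.57]
```

View pics/w2.png

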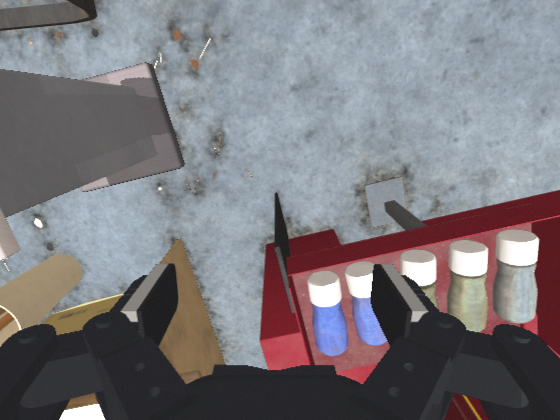

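All keys are needed in each row. The wrist view shows only the floor and rack, because the arm is still at its start.

Call:
{"name": "play_rows", "arguments": {"increments": [{"grip":1,"x":-34,"y":-19,"z":0,"wx":0,"wy":0,"wz":0},{"grip":1,"x":-34,"y":-19,"z":0,"wx":0,"wy":0,"wz":0},{"grip":1,"x":-34,"y":-19,"z":0,"wx":0,"wy":0,"wz":0},{"grip":1,"x":-34,"y":-19,"z":0,"wx":0,"wy":0,"wz":0},{"grip":1,"x":-34,"y":-19,"z":0,"wx":0,"wy":0,"wz":0}]}}

```text
clock: 0.7
tcp_pos: [0.2688, 0.3755, 0.2392]
orientation: [0.12, 0.993, -0.0, -0.0]
force: [0.9, -0.0, 0.1]
grip_width: 0.999
gripper_force: 0.0
```

Call:
{"name": "play_rows", "arguments": {"increments": [{"grip":1,"x":-34,"y":-19,"z":0,"wx":0,"wy":0,"wz":0},{"grip":1,"x":-34,"y":-19,"z":0,"wx":0,"wy":0,"wz":0},{"grip":1,"x":-34,"y":-19,"z":0,"wx":0,"wy":0,"wz":0},{"grip":1,"x":-34,"y":-19,"z":0,"wx":0,"wy":0,"wz":0},{"grip":1,"x":-34,"y":-19,"z":0,"wx":0,"wy":0,"wz":0}]}}

```text
clock: 1.2
tcp_pos: [0.4112, 0.2425, 0.2393]
orientation: [0.121, 0.993, -0.0, 0.0]
force: [-0.7, 0.6, -0.5]
grip_width: 0.998
gripper_force: 0.0
```

Call:
{"name": "play_rows", "arguments": {"increments": [{"grip":1,"x":-34,"y":-19,"z":0,"wx":0,"wy":0,"wz":0},{"grip":1,"x":-34,"y":-19,"z":0,"wx":0,"wy":0,"wz":0},{"grip":1,"x":-34,"y":-19,"z":0,"wx":0,"wy":0,"wz":0},{"grip":1,"x":-32,"y":-16,"z":0,"wx":0,"wy":0,"wz":0},{"grip":1,"x":0,"y":0,"z":0,"wx":0,"wy":0,"wz":0}]}}

```text
clock: 1.7
tcp_pos: [0.5256, 0.1383, 0.2386]
orientation: [0.122, 0.992, -0.0, 0.0]
force: [0.2, 0.8, 0.9]
grip_width: 0.998
gripper_force: 0.0
```

Call:
{"name": "play_rows", "arguments": {"increments": [{"grip":1,"x":0,"y":0,"z":0,"wx":0,"wy":0,"wz":-0.122},{"grip":1,"x":0,"y":0,"z":0,"wx":0,"wy":0,"wz":-0.122},{"grip":1,"x":0,"y":0,"z":0,"wx":0,"wy":0,"wz":-0.122},{"grip":1,"x":0,"y":0,"z":0,"wx":0,"wy":0,"wz":-0.122},{"grip":1,"x":0,"y":0,"z":0,"wx":0,"wy":0,"wz":-0.122}]}}

```text
clock: 2.2
tcp_pos: [0.5224, 0.1412, 0.2392]
orientation: [-0.186, 0.983, 0.0, -0.0]
force: [-0.0, -0.3, 0.2]
grip_width: 1.001
gripper_force: 0.0
```

Call:
{"name": "play_rows", "arguments": {"increments": [{"grip":1,"x":0,"y":0,"z":0,"wx":0,"wy":0,"wz":-0.122},{"grip":1,"x":0,"y":0,"z":0,"wx":0,"wy":0,"wz":-0.122},{"grip":1,"x":0,"y":0,"z":0,"wx":0,"wy":0,"wz":-0.122},{"grip":1,"x":0,"y":0,"z":0,"wx":0,"wy":0,"wz":-0.122},{"grip":1,"x":0,"y":0,"z":0,"wx":0,"wy":0,"wz":-0.122}]}}

```text
clock: 2.7
tcp_pos: [0.5223, 0.1413, 0.2392]
orientation: [-0.472, 0.881, 0.0, -0.0]
force: [0.7, 0.7, 0.6]
grip_width: 1.003
gripper_force: 0.0
```

Run:
```python
from h import *
st()
c=capture("wrist");cv2.imwrite("pics/w3.png",c["frame"][...,::-1])
```

```text
2.7 [0.5223 0.1413 0.2392] q -0.0643 a 0.0011 yaw err deg -0.15 z [-0.001 -0.    -1.   ] F [0.65 0.73 0.62] [ 0.26  0.27  0.02  1.33  0.   -0.72]
```

View pics/w3.png

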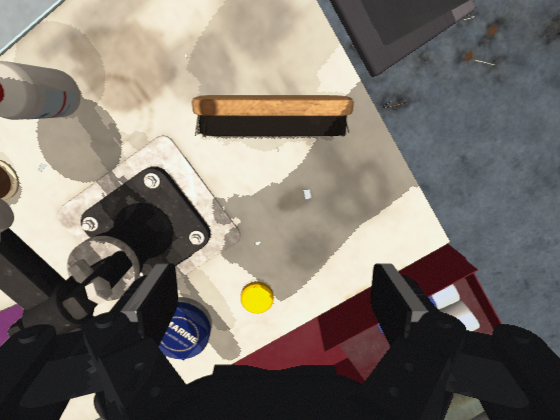

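The brush is parallel to the jaw line at rows 97–137, with its centre at column 273, level with the jaw centre (274). Next I'll get the bristle edge and fingertip position from this depth.

Run:
```python
from h import *
c=capture("wrist");P=cloud(c);s=observe();T=np.array(s["tcp_pos"]);R=Ro.from_quat(s["orientation"]).as_matrix()
b=P[85:150,185:365].reshape(-1,3);b=b[(b[:,2]>.025)&(b[:,2]<.06)]
q=(b[:,:2]-C)@N;a=(b[:,:2]-C)@A
for lo in np.arange(-.03,.03,.004):
    k=(q>=lo)&(q<lo+.004)
    if k.any():print(lo.round(3),k.sum(),b[k,2].mean().round(4))
for e in(-.05,0,.05):
    k=abs(a-e)<.015;print(e,np.percentile(q[k],[1,99]).round(4))
print(a.min(),a.max())
f=P[255:345,100:450].reshape(-1,3);d=c["depth"][255:345,100:450].ravel();f=f[(d>0)&(f[:,2]>.18)];L=(f-T)@R
m=abs(L[:,1])<.06
print("fingers local: x",L[m,0].min(),L[m,0].max(),"z max",np.percentile(L[m,2],[50,99,100]),"y",L[m,1].min(),L[m,1].max())
```

```text
-0.022 23 0.0411
-0.018 581 0.0424
-0.014 631 0.0428
-0.01 628 0.0432
-0.006 628 0.0438
-0.002 627 0.0442
0.002 706 0.0478
0.006 689 0.0485
0.01 736 0.0488
0.014 666 0.0456
0.018 156 0.0297
-0.05 [-0.0178  0.0189]
0 [-0.0174  0.0183]
0.05 [-0.0171  0.0189]
-0.07857047769612104 0.07866042375109455
fingers local: x -0.012656658915455329 0.018453840225992196 z max [-0.03401497 -0.00640406 -0.00397232] y -0.05608544492499596 0.05758939137755152
```

Call:
{"name": "play_rows", "arguments": {"increments": [{"grip":1,"x":0,"y":0,"z":42,"wx":0,"wy":0,"wz":0},{"grip":1,"x":0,"y":0,"z":42,"wx":0,"wy":0,"wz":0},{"grip":1,"x":0,"y":0,"z":42,"wx":0,"wy":0,"wz":0},{"grip":1,"x":0,"y":0,"z":42,"wx":0,"wy":0,"wz":0},{"grip":1,"x":0,"y":0,"z":20,"wx":0,"wy":0,"wz":0}]}}

```text
clock: 3.3
tcp_pos: [0.5206, 0.1406, 0.048]
orientation: [-0.468, 0.884, 0.001, -0.002]
force: [-0.9, 0.8, 0.6]
grip_width: 1.004
gripper_force: 0.0
```

Call:
{"name": "play_rows", "arguments": {"increments": [{"grip":1,"x":0,"y":0,"z":12,"wx":0,"wy":0,"wz":0},{"grip":1,"x":0,"y":0,"z":10,"wx":0,"wy":0,"wz":0},{"grip":1,"x":10,"y":0,"z":0,"wx":0,"wy":0,"wz":0},{"grip":1,"x":10,"y":0,"z":0,"wx":0,"wy":0,"wz":0},{"grip":1,"x":5,"y":0,"z":0,"wx":0,"wy":0,"wz":0}]}}

```text
clock: 3.8
tcp_pos: [0.5087, 0.1192, 0.0303]
orientation: [-0.469, 0.883, -0.0, 0.0]
force: [-0.3, 1.0, -0.2]
grip_width: 1.0
gripper_force: 0.0
```

Run:
```python
from h import *
st()
c=capture("side");cv2.imwrite("pics/s4.png",cv2.resize(c["frame"][150:360,200:480,::-1],None,fx=2.5,fy=2.5))
```

```text
3.8 [0.5087 0.1192 0.0303] q -0.0384 a 0.0002 yaw err deg 0.22 z [ 0.001 -0.    -1.   ] F [-0.27  1.03 -0.17] [ 0.23  0.39 -0.37  0.81 -0.   -0.75]
```

View pics/s4.png

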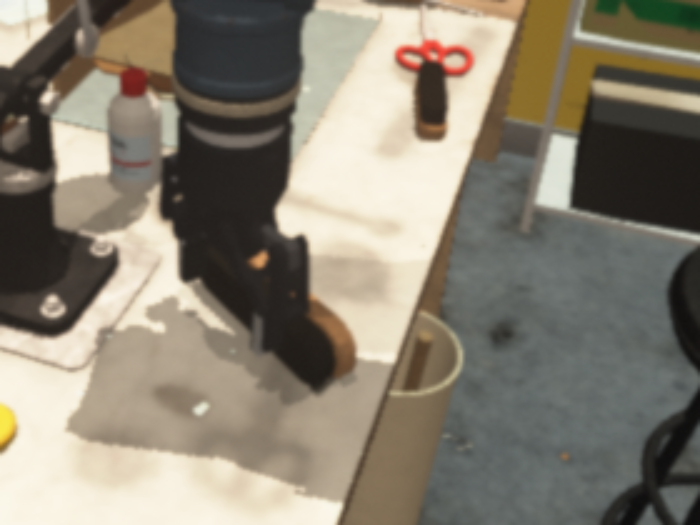

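The side view shows the fingers behind the bristles, tips (255,345) at their upper edge and clear of everything else. Now the slow push, rising along the tipping arc.

Call:
{"name": "play_rows", "arguments": {"increments": [{"grip":1,"x":3,"y":0,"z":0,"wx":0,"wy":0,"wz":0},{"grip":1,"x":3,"y":0,"z":0,"wx":0,"wy":0,"wz":0},{"grip":1,"x":3,"y":0,"z":-1,"wx":0,"wy":0,"wz":0},{"grip":1,"x":3,"y":0,"z":-2,"wx":0,"wy":0,"wz":0},{"grip":1,"x":3,"y":0,"z":-2,"wx":0,"wy":0,"wz":0}]}}

```text
clock: 4.35
tcp_pos: [0.5005, 0.1075, 0.0345]
orientation: [-0.47, 0.883, -0.0, -0.0]
force: [1.0, -0.1, -0.7]
grip_width: 1.0
gripper_force: 0.2
```

```bash
cat >> h.py <<'E'
def look():
    st();c=capture("side");P=cloud(c)
    p=P[230:320,310:360].reshape(-1,3);p=p[np.isfinite(p).all(1)]
    q=(p[:,:2]-C)@N;a=(p[:,:2]-C)@A
    m=(a>.063)&(a<.085)&(p[:,2]>.004)&(p[:,2]<.08)&(abs(q)<.1)
    print("end face: n",m.sum(),"q",np.percentile(q[m],[2,50,98]).round(4),"z",np.percentile(p[m,2],[2,50,98]).round(4))
    return c
E
python3 -c "
from h import *
look()"
```

```text
4.35 [0.5005 0.1075 0.0345] q -0.0241 a 0.0005 yaw err deg 0.16 z [-0. -0. -1.] F [ 0.95 -0.12 -0.66] [ 0.21  0.37 -0.39  0.81 -0.   -0.77]
end face: n 425 q [-0.0148  0.0016  0.0185] z [0.0054 0.0333 0.0482]
```

Call:
{"name": "play_rows", "arguments": {"increments": [{"grip":1,"x":3,"y":0,"z":-2,"wx":0,"wy":0,"wz":0},{"grip":1,"x":3,"y":0,"z":-2,"wx":0,"wy":0,"wz":0},{"grip":1,"x":3,"y":0,"z":-2,"wx":0,"wy":0,"wz":0},{"grip":1,"x":0,"y":0,"z":0,"wx":0,"wy":0,"wz":0}]}}

```text
clock: 4.8
tcp_pos: [0.4954, 0.0999, 0.0406]
orientation: [-0.47, 0.883, -0.0, 0.0]
force: [0.8, 0.0, -0.4]
grip_width: 1.004
gripper_force: 0.2
```

```bash
python3 -c "
from h import *
c=look()
cv2.imwrite('pics/s5.png',cv2.resize(c['frame'][200:340,240:400,::-1],None,fx=4,fy=4))"
```

```text
4.8 [0.4954 0.0999 0.0406] q -0.015 a 0.0005 yaw err deg 0.18 z [ 0. -0. -1.] F [ 0.81  0.03 -0.36] [ 0.2   0.36 -0.4   0.82 -0.   -0.78]
end face: n 432 q [-0.0116  0.0072  0.0264] z [0.0089 0.0354 0.0494]
```

View pics/s5.png

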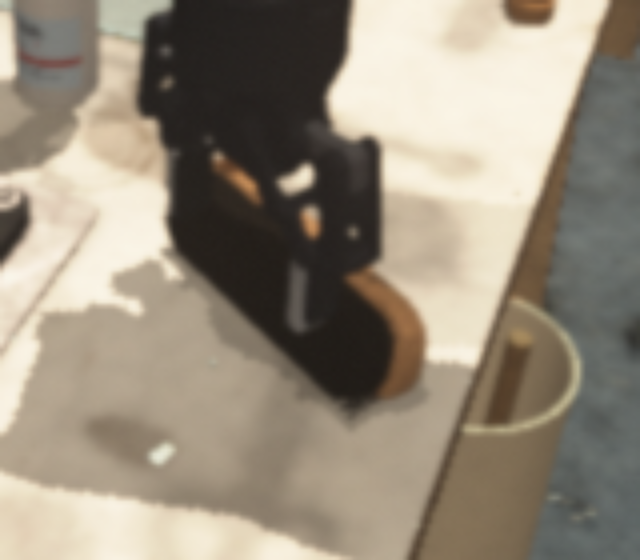

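The brush is tipping: a gap and shadow show under its bristle side at (350,405), and the tips still bear on the bristle face. I'll continue with a smaller rise.

Call:
{"name": "play_rows", "arguments": {"increments": [{"grip":1,"x":3,"y":0,"z":-1,"wx":0,"wy":0,"wz":0},{"grip":1,"x":3,"y":0,"z":-1,"wx":0,"wy":0,"wz":0},{"grip":1,"x":3,"y":0,"z":-1,"wx":0,"wy":0,"wz":0},{"grip":1,"x":0,"y":0,"z":0,"wx":0,"wy":0,"wz":0}]}}

```text
clock: 5.25
tcp_pos: [0.4902, 0.0923, 0.0434]
orientation: [-0.47, 0.883, -0.0, -0.0]
force: [0.6, 0.2, 0.7]
grip_width: 1.001
gripper_force: 0.1
```

```bash
python3 -c "
from h import *
look()"
```

```text
5.25 [0.4902 0.0923 0.0434] q -0.0058 a 0.0006 yaw err deg 0.19 z [-0. -0. -1.] F [0.62 0.19 0.67] [ 0.19  0.34 -0.41  0.82 -0.   -0.79]
end face: n 439 q [-0.0086  0.0111  0.0327] z [0.0123 0.0354 0.0515]
```

Call:
{"name": "play_rows", "arguments": {"increments": [{"grip":1,"x":3,"y":0,"z":-1,"wx":0,"wy":0,"wz":0},{"grip":1,"x":3,"y":0,"z":0,"wx":0,"wy":0,"wz":0},{"grip":1,"x":3,"y":0,"z":-1,"wx":0,"wy":0,"wz":0},{"grip":1,"x":0,"y":0,"z":0,"wx":0,"wy":0,"wz":0}]}}

```text
clock: 5.7
tcp_pos: [0.4852, 0.0849, 0.0454]
orientation: [-0.47, 0.883, -0.0, -0.0]
force: [0.2, 0.1, -0.2]
grip_width: 0.999
gripper_force: 0.0
```

```bash
python3 -c "
from h import *
look()"
```

```text
5.7 [0.4852 0.0849 0.0454] q 0.0032 a 0.0007 yaw err deg 0.19 z [-0. -0. -1.] F [ 0.19  0.1  -0.2 ] [ 0.17  0.33 -0.42  0.82 -0.   -0.8 ]
end face: n 432 q [-0.0034  0.0168  0.041 ] z [0.0106 0.035  0.0525]
```

Call:
{"name": "play_rows", "arguments": {"increments": [{"grip":1,"x":3,"y":0,"z":0,"wx":0,"wy":0,"wz":0},{"grip":1,"x":3,"y":0,"z":-1,"wx":0,"wy":0,"wz":0},{"grip":1,"x":0,"y":0,"z":0,"wx":0,"wy":0,"wz":0},{"grip":1,"x":0,"y":0,"z":0,"wx":0,"wy":0,"wz":0}]}}

```text
clock: 6.15
tcp_pos: [0.4822, 0.0802, 0.0464]
orientation: [-0.47, 0.883, -0.0, 0.0]
force: [0.9, -0.3, 0.9]
grip_width: 1.003
gripper_force: 0.0
```

```bash
python3 -c "
from h import *
c=look()
cv2.imwrite('pics/s6.png',cv2.resize(c['frame'][200:340,240:400,::-1],None,fx=4,fy=4))"
```

```text
6.15 [0.4822 0.0802 0.0464] q 0.0088 a 0.0005 yaw err deg 0.18 z [ 0. -0. -1.] F [ 0.89 -0.31  0.85] [ 0.16  0.33 -0.43  0.82 -0.   -0.81]
end face: n 383 q [0.0218 0.038  0.0626] z [0.0053 0.0214 0.0371]
```

View pics/s6.png

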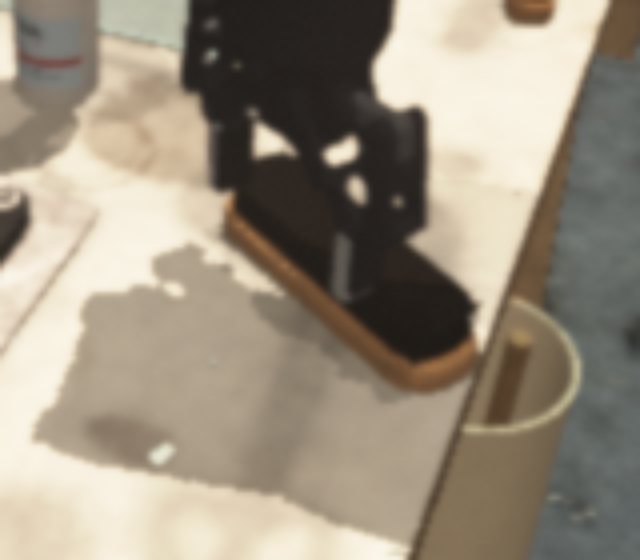

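The brush has rolled over: wood down, bristles up, near end at (430,375) and within the bench edge. Now I back off straight up.

Call:
{"name": "play_rows", "arguments": {"increments": [{"grip":1,"x":-3,"y":0,"z":-8,"wx":0,"wy":0,"wz":0},{"grip":1,"x":-3,"y":0,"z":-15,"wx":0,"wy":0,"wz":0},{"grip":1,"x":0,"y":0,"z":-30,"wx":0,"wy":0,"wz":0},{"grip":1,"x":0,"y":0,"z":-35,"wx":0,"wy":0,"wz":0},{"grip":1,"x":0,"y":0,"z":-35,"wx":0,"wy":0,"wz":0}]}}

```text
clock: 6.7
tcp_pos: [0.4854, 0.0855, 0.1711]
orientation: [-0.47, 0.883, -0.0, -0.0]
force: [1.4, -0.1, -0.0]
grip_width: 1.0
gripper_force: 0.0
```

Call:
{"name": "play_rows", "arguments": {"increments": [{"grip":1,"x":0,"y":0,"z":-30,"wx":0,"wy":0,"wz":0},{"grip":1,"x":0,"y":0,"z":-10,"wx":0,"wy":0,"wz":0},{"grip":1,"x":0,"y":0,"z":0,"wx":0,"wy":0,"wz":0},{"grip":1,"x":0,"y":0,"z":0,"wx":0,"wy":0,"wz":0}]}}

```text
clock: 7.1
tcp_pos: [0.4851, 0.0853, 0.2085]
orientation: [-0.47, 0.883, 0.0, -0.0]
force: [-0.7, 0.1, -0.6]
grip_width: 1.0
gripper_force: 0.0
```

Run:
```python
from h import *
c=look()
c=capture("wrist");P=cloud(c).reshape(-1,3)
q=(P[:,:2]-C)@N;a=(P[:,:2]-C)@A
m=(P[:,2]>.02)&(P[:,2]<.06)&(abs(a)<.1)&(q>-.02)&(q<.1)
print(m.sum(),cv2.minAreaRect(P[m,:2].astype(np.float32)),np.percentile(P[m,2],[5,50,95]))
# table edge
t=(abs(P[:,2])<.006);print("edge x",P[t&(P[:,0]>.3),0].min())
cv2.imwrite('pics/w7.png',c['frame'][...,::-1])
```

```text
7.1 [0.4851 0.0853 0.2085] q 0.0029 a 0.0009 yaw err deg 0.16 z [-0.001 -0.    -1.   ] F [-0.74  0.08 -0.61] [ 0.17  0.2  -0.15  1.23 -0.   -0.8 ]
end face: n 377 q [0.0214 0.0376 0.0619] z [0.0051 0.0208 0.037 ]
7461 ((0.4618086814880371, 0.048141900449991226), (0.044976454228162766, 0.15054845809936523), 55.55691146850586) [0.03349506 0.03488566 0.03608253]
edge x 0.38943345589460504
```

View pics/w7.png

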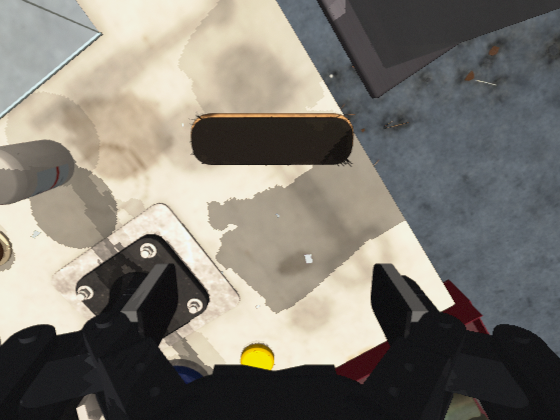

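The brush lies flat with its bristles up (columns 190–353, rows 113–165), level at about 35 mm, where the roll should have put it. Nothing else was touched, so I'm handing in.

```bash
python3 -c "
from plant import robot
print(robot.hand_in())"
```

```text
the job is handed in; nothing more can be done
None
```

The shoe brush was tipped over where it lay and now rests flat on its wooden back with the bristles up; the arm kept clear of everything else, and the job was handed in at about 7 s (no verdict was returned).

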